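Clamp a test block through the press guard window

ROBOT

A 6-joint arm with a two-finger parallel gripper is mounted at the origin on a cart in front of the work surface, level with it; the furniture and walls round the work are solid. World frame = base frame: x ahead of the robot, y to its left, z up, the work surface at z = 0. Lengths are in m, angles in rad, forces in N, time in s.
With the tool pointing down it reaches from about 0.375 to 0.975 m from the base axis. Payload 3.8 kg.
Tool frame: the origin (TCP) lies midway between the tips of the shut fingers; the grasp point (between the pads) lies 19 mm behind it; z points along the fingers, y is the direction in which the jaws open and shut (so a half turn about z gives the same grasp; the last joint's range is limited). The gripper opens to 88 mm and grips with 3 to 60 N. Pads are 18 mm wide; open, the fingers measure 123 mm over their backs; the gripper's body (75 mm by 187 mm) begins 45 mm behind the grasp point.
Start: joints at [1.1, 0.264, 1.604, -0, 1.274, -0.037], TCP at [0.284, 0.612, 0.239] pointing down, gripper open.
Joint ranges: [-2.63, 2.63], [-0.94, 2.18], [0.31, 2.57], [-1.31, 4.45], [0, 2.66], [-2.55, 2.55]. Speed limits (rad/s): [2.57, 2.57, 3.14, 3.14, 3.14, 3.14].

INTERFACE

Orientations are given as a unit quaternion [w, x, y, z].
In Python, from workcell import readout, viewer, bot gives the robot as it stands.
- The arm moves only by the tool carry_out, never from a script. Its argument "series" is a list of rows, each a list of 3 entries, a list of its own where there are three numbers: the shift along the tool's x, y, z in units of 0.03 m (1.0 is 0.03 m), then the turn, a rotation vector about the tool's x, y, z in units of 8 degrees (1.0 is 8 degrees), then the closure in counts, from 0 (fully open) to 255 (shut). A call has 1 to 20 rows; each row shifts and turns the commanded pose from where the row before left it, along the tool's axes as they then stand; what a row does not reach is not made up. A row lasts 1/10 s, in which the tool goes at most 50 mm and 8.59 degrees, less where a joint would pass 70% of its speed; a pose out of reach is approached as far as the arm can. A call with a number of a shift or a turn outside -1 to 1 is refused whole. A call with a gripper value outside its range is refused whole. The fingers move at their own pace and stop on an object; "newtons" is the grip in N (left out, the last holds). Time passes only in rows, so rows that do not move let the fingers close. It gives the time, the measured TCP pose, the force and the opening at its end, in the units of the state.
- readout.get_state(): the state, without advancing time (a new reading comes with each control period).
- viewer.camera(name): name is "side" or "top" or "wrist"; returns a dict with "img" (420x560x3 uint8, blue, green, red), "mtx" (3x3 intrinsics, pixels), "R" (3x3) and "t" (3): a world point X has camera coordinates R X + t. Camera axes: x right, y down, z forward; pixel columns grow to the right and rows downward; lengths in m; the calibration is good to about 2 mm. A picture is of the moment at which its call begins. There is no depth.
- bot.job_done(): hands the job in, once; it reports no verdict.
The state is a dict: "t": time; "q": joint angles; "joint_velocities": joint speeds; "joint_torque": joint torques, N m; "tool_pos": TCP position; "orientation": TCP orientation; "force": force on the tool from outside, world axes, zero at the start; "torque": the same for the moment, N m; "width": finger opening in m.
Only numpy, scipy, OpenCV 4.12 (cv2) and the standard library are available. Lean on these libraries where they do the work, as an engineer would, in place of code of your own. Each camera call takes 0.05 s, during which the arm holds its last target. There are 200 camera calls.

TASK

Push the blue shutter of the yellow press guard fully open to its stop by the black lip on it, then reach down through the uncovered window and press the red lever pad fully down to its stop, so that the test block is clamped. Only touch and push: neither fingers nor arm may touch the yellow guard or its rails, nothing is to be lifted, and the test block, ring, shaft and loupe stay where they are. Leave the shutter open and the lever down.

Things in the scene. Friction and masses are not known exactly. Their poses are not given: they have to be found in the camera images.
- press: Grey base plate of a small bench press, 170 (its x) x 182 (its y) x 12 mm, fixed to the worktop; origin at the centre of its underside, z up. It carries the lever and the shutter. Its x points away from the robot, its y to the left, turned by up to 0.5 rad.
- guard: Fixed guard, not to be touched (over 1 N counts): yellow top plate 170 x 182 x 5 mm, upper face 95 mm above the worktop, on corner posts with clear panels left, right and behind. Origin and axes as the press. Two aluminium shutter rails along y, inner sides 36 mm either side of the window centre in x, 6 mm wide, tops at 101 mm; a cross bar at the left end, y = +86 to +91 mm, top at 100 mm.
- window (a point): Centre of the rectangular window in the guard's top plate, at the plate's upper face: 35 mm in -x and 41 mm in -y from the guard's origin, 95 mm up. The opening is 60 mm along the guard's x and 72 mm along its y. Its axes are those of the guard.
- shutter (a joint): Opening of the blue shutter in m: 0 closed over the window, 0.084 fully open at its stop. It slides towards the guard's +y (left), takes about 2.5 N and stays where it is left. The shutter is 70 (x) x 84 (y) x 3 mm, upper face 98.5 mm above the worktop; closed it is centred on the window, fully open it clears it by 6 mm.
- shutter_lip (a point): Top middle of the -y face of the black push lip on the shutter, 112 mm above the worktop and moving with the shutter; it is 9.5 mm in +y from the shutter's centre. The lip is upright, 50 mm wide along x, 5 mm thick, and rises 13.5 mm above the shutter; small sloping ribs stand behind it on its +y side. Push its -y face towards +y.
- lever (a joint): Angle of the press lever in rad: 0 raised, 0.146 fully down at its stop (pad 15 mm lower). Hinged at the rear; needs about 8 N at the pad all the way and stays where it is left.
- lever_pad (a point): Centre of the top of the red lever pad (36 along x by 34 mm along y), under the middle of the window. Raised it is 83 mm above the worktop, tilted up 0.15 rad towards the front; at the stop it is level, 68 mm above the worktop and 35 mm in -x of the origin of the guard. It moves with the lever.
- test_block: Round steel hardness test block, 62 mm across, 13 mm high, loose on the press base under the lever's rubber foot, which comes down to its top when the lever is fully down. Origin at the centre of its underside.
- ring_sample: Loose steel sample ring, 52 mm across, 16 mm high, beside the press; origin at the centre of its underside.
- shaft_sample: Loose stepped steel shaft lying on the worktop, 90 mm long along its y, 25 mm thick, beside the press; origin at the centre of its underside.
- loupe: Loose black eye loupe, 38 mm across, 38 mm high, beside the press; origin at the centre of its underside.
Things that resemble listed ones, but are neither listed nor needed, are in the scene too. Leave any orange look-alike of the test_block alone.

How it is judged:
On the way, in this order (a step that is already met when the one before it is completed fails the run):
1. the shutter is pushed fully open (value of joint shutter above 0.08 m), for 0.2 s.
2. the lever pad is pressed down to its stop (value of joint lever above 0.128 rad), for 0.2 s.
At the end, for the whole second after the job is handed in: The shutter is open to within 6 mm of its stop, the lever is down to within 2 mm (0.018 rad) of its stop, the test block lies under the foot within 8 mm of where it was, and ring, shaft and loupe are within 10 mm of where they stood (value of joint shutter above 0.078 m and value of joint lever above 0.128 rad and linear speed of test_block below 0.01 m/s and distance of test_block from where it was at the start of the episode below 0.008 m and distance of each of ring_sample, shaft_sample, loupe from where it was at the start of the episode below 0.01 m); the robot touches nothing.
It fails at once if the fingers or the arm push on the yellow guard or its rails with more than 1 N (contact force between any of the fingers, the arm and guard above 1 N).
It fails at once if the test block is moved more than 8 mm or lifted (distance of test_block from where it was at the start of the episode above 0.008 m).
It fails at once if the steel sample ring is moved more than 10 mm or lifted (distance of ring_sample from where it was at the start of the episode above 0.01 m).
It fails at once if the sample shaft is moved more than 10 mm or lifted (distance of shaft_sample from where it was at the start of the episode above 0.01 m).
It fails at once if the loupe is moved more than 10 mm or lifted (distance of loupe from where it was at the start of the episode above 0.01 m).
It also fails if it takes over 43 s, if anything falls off the work surface, if the arm or the gripper's body presses on something with over 40 N, if the wrist force passes 120 N, or if a joint passes its speed limit or range.

## Working session

There is one attempt and no reset: what is moved stays moved. The work goes in short steps, Python scripts to look and compute and a tool call to move; the robot and the scene stay as the last step left them, time stands still between calls to the robot, and variables do not carry over. Pictures are saved under pics/ and viewed, about 8 in all and at most 12, crops included, and the job is handed in when it is done.

Besides the shell and the picture viewer there is one more tool, called after ">>>" in YAML: its name, and indented under it one key for each argument. carry_out: Moves the arm, as the interface text tells. Its arguments: {"type":"object","properties":{"series":{"type":"array"},"newtons":{"type":"number"}},"required":["series"]}

```bash
mkdir -p pics; python3 - <<'E'
from workcell import readout, viewer
import cv2, numpy as np, pickle
s=readout.get_state(); print(s)
d={}
for n in("top","side"):
    c=viewer.camera(n); d[n]=c; cv2.imwrite(f"pics/{n}0.png",c["img"])
    print(n,c["mtx"].tolist(),np.round(c["R"],3).tolist(),c["t"])
pickle.dump(d,open("c0.pkl","wb"))
E
```

```text
{'t': 0.0, 'q': array([ 1.10010659e+00,  2.64740707e-01,  1.60537886e+00, -1.23835525e-05,
        1.27369861e+00, -3.69218464e-02]), 'joint_velocities': array([-0.00077494,  0.00158718, -0.00027572, -0.0008888 ,  0.00035086,
       -0.00043183]), 'joint_torque': array([ 9.30909664e-04, -5.02103698e+01, -3.56880248e+01,  7.29328673e-02,
        2.91571871e-02, -1.85810627e-04]), 'tool_pos': array([0.28339124, 0.61183978, 0.23739377]), 'orientation': array([-2.73674361e-04,  2.15185709e-01,  9.76572513e-01, -1.07860039e-03]), 'force': array([-0.14925482,  0.16287176, -0.10376724]), 'torque': array([-0.02152527, -0.06653816, -0.00867937]), 'width': 0.08830679903073983}
top [[411.09476859699674, 0.0, 282.45560280058186], [0.0, 411.09476859699674, 208.6018291772999], [0.0, 0.0, 1.0]] [[0.014, -1.0, 0.006], [-0.999, -0.015, -0.039], [0.04, -0.006, -0.999]] [0.03825584 0.50071236 1.00056078]
side [[412.69514257121676, 0.0, 276.8294863119742], [0.0, 412.69514257121676, 211.51684979819262], [0.0, 0.0, 1.0]] [[0.621, -0.783, 0.019], [-0.351, -0.3, -0.887], [0.7, 0.545, -0.461]] [-0.27866488  0.28877151  0.53755288]
```

View pics/top0.png

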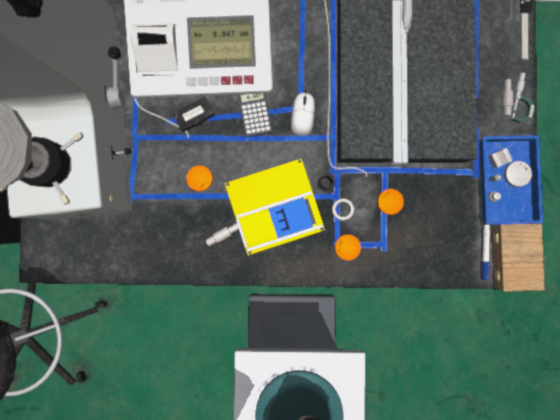

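View pics/side0.png

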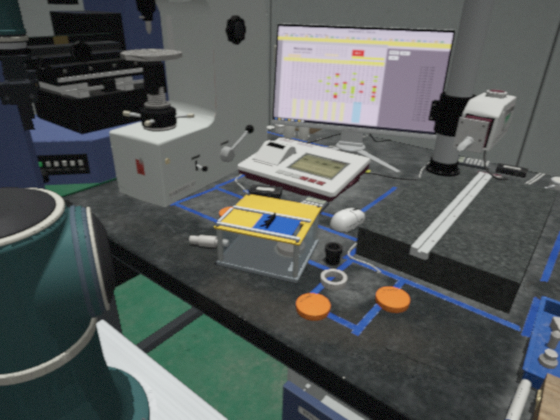

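Top view: the yellow guard spans corners of about (227,187), (300,159), (323,233) and (250,254). The blue shutter is at (292,219), with the black E-shaped lip at (283,219). Lookalikes are the orange discs at (199,178), (391,202) and (347,247). In the side view the guard is at (270,225).

```bash
cat > h.py <<'E'
import numpy as np, cv2
def ray(c,uv,z):
    K,R,t=c["mtx"],np.array(c["R"]),np.array(c["t"]); C=-R.T@t
    d=R.T@np.linalg.solve(K,[uv[0],uv[1],1]); return C+d*(z-C[2])/d[2]
def proj(c,X):
    p=c["mtx"]@(np.array(c["R"])@np.asarray(X)+np.array(c["t"])); return p[:2]/p[2]
def hsv(c,lo,hi): return cv2.inRange(cv2.cvtColor(c["img"],cv2.COLOR_BGR2HSV),lo,hi)
def big(m):
    return max(cv2.findContours(m,cv2.RETR_EXTERNAL,cv2.CHAIN_APPROX_NONE)[0],key=cv2.contourArea)
YEL=((22,120,90),(36,255,255)); BLU=((100,120,90),(125,255,255))
E
python3 - <<'E'
import pickle; from h import *
d=pickle.load(open("c0.pkl","rb"))
for n in d:
    c=d[n]
    m=hsv(c,*YEL)
    if n=="top": m[:150]=0; m[260:]=0; m[:,:215]=0; m[:,330:]=0
    else: m[:180]=0; m[280:]=0
    m=cv2.morphologyEx(m,cv2.MORPH_CLOSE,np.ones((3,3)))
    pts=np.argwhere(m)[:,::-1]; print(n,len(pts))
    P=np.array([ray(c,p,.095)[:2] for p in pts]); r=cv2.minAreaRect((P*1000).astype(np.float32)); print(r, np.round(cv2.boxPoints(r)).tolist())
c=d["top"]; 
cv2.imwrite("pics/topc.png",cv2.resize(c["img"][150:265,215:365],None,fx=5,fy=5,interpolation=cv2.INTER_CUBIC))
m=hsv(c,*BLU); m[:195]=0;m[245:]=0;m[:,:260]=0;m[:,325:]=0
p=np.array([ray(c,q,.0985)[:2] for q in np.argwhere(m)[:,::-1]])*1000
print(cv2.minAreaRect(p.astype(np.float32)))
E
```

```text
top 4316
((501.60943603515625, 64.28225708007812), (172.7789764404297, 185.8248291015625), 18.96896743774414) [[390.0, 124.0], [450.0, -52.0], [614.0, 4.0], [553.0, 180.0]]
side 1988
((502.48565673828125, 62.030067443847656), (179.6000213623047, 183.94989013671875), 19.05937957763672) [[388.0, 120.0], [448.0, -54.0], [617.0, 4.0], [557.0, 178.0]]
((484.8433532714844, 5.966011047363281), (67.8114013671875, 127.86797332763672), 18.611312866210938)
```

View pics/topc.png

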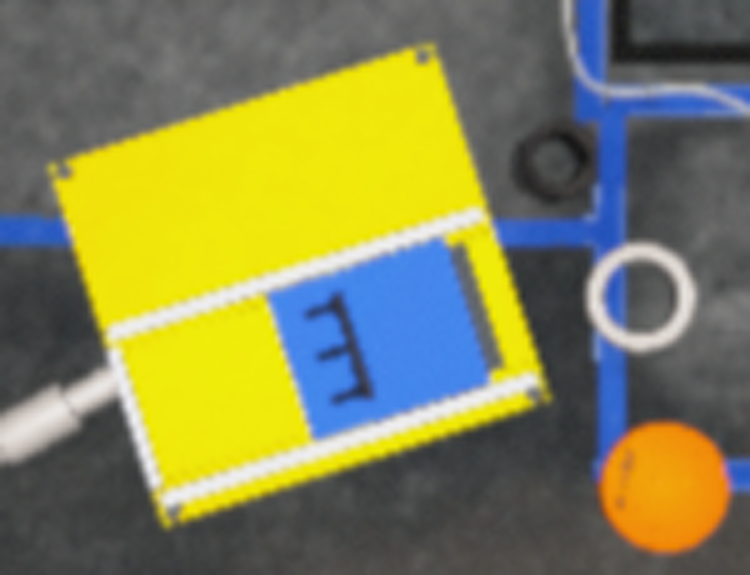

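The guard fits at centre (0.502, 0.063) with yaw 0.331 in both views, and its size matches (173 x 186 mm). The crop shows the shutter with its lip face at about (355,345), ribs towards the left (+y), and a dark gap at the right end. I'll turn the tool into line with the guard, shut the fingers and travel high.

>>> carry_out:
  series:
    - [[0, 0, 0], [0, 0, -0.913], 255]
    - [[0, 0, 0], [0, 0, -0.913], 255]
    - [[0, 0, 0], [0, 0, -0.913], 255]
    - [[0, 0, 0], [0, 0, -0.913], 255]
    - [[0, 0, 0], [0, 0, -0.913], 255]
    - [[0, 0, 0], [0, 0, -0.913], 255]
    - [[0, -0.5, 0], [0, 0, 0], 255]
    - [[0, -1, 0], [0, 0, 0], 255]
    - [[0, -1, 0], [0, 0, 0], 255]
    - [[0, -1, 0], [0, 0, 0], 255]
    - [[0, -1, 0], [0, 0, 0], 255]
    - [[0, -1, 0], [0, 0, 0], 255]
    - [[0, -1, 0], [0, 0, 0], 255]
    - [[0, -1, 0], [0, 0, 0], 255]
    - [[0, -1, 0], [0, 0, 0], 255]
    - [[0, -1, 0], [0, 0, 0], 255]
    - [[0, -1, 0], [0, 0, 0], 255]
    - [[0, -1, 0], [0, 0, 0], 255]
    - [[0, -0.5, 0], [0, 0, 0], 255]
    - [[0, 0, 0], [0, 0, 0], 255]
  newtons: 40

```text
t: 2.1
tool_pos: [0.4008, 0.2696, 0.2384]
orientation: [-0.0, -0.162, 0.987, -0.0]
force: [-0.5, 0.1, 0.6]
width: 0.0005
```

>>> carry_out:
  series:
    - [[0, -0.6, 0], [0, 0, 0], 255]
    - [[0, -1, 0], [0, 0, 0], 255]
    - [[0, -1, 0], [0, 0, 0], 255]
    - [[0, -1, 0], [0, 0, 0], 255]
    - [[0, -1, 0], [0, 0, 0], 255]
    - [[0, -1, 0], [0, 0, 0], 255]
    - [[0, -1, 0], [0, 0, 0], 255]
    - [[0.1, -1, 0], [0, 0, 0], 255]
    - [[0.1, -1, 0], [0, 0, 0], 255]
    - [[0, -0.6, 0], [0, 0, 0], 255]
    - [[0, -0.4, 0], [0, 0, 0], 255]
    - [[0, 0, 0], [0, 0, 0], 255]

```text
t: 3.3
tool_pos: [0.4889, -0.0028, 0.2385]
orientation: [-0.0, -0.164, 0.987, 0.0]
force: [-0.8, 0.7, 0.3]
width: 0.0009
```

```bash
python3 - <<'E'
from workcell import readout, viewer
from h import *; import pickle
s=readout.get_state(); print(s["t"],s["tool_pos"],s["orientation"],s["force"])
c=viewer.camera("wrist"); pickle.dump(c,open("w1.pkl","wb")); cv2.imwrite("pics/w1.png",c["img"])
E
```

```text
3.3 [ 0.48885045 -0.00283204  0.23854418] [-1.10364868e-04 -1.63575023e-01  9.86530890e-01  5.24264530e-05] [-0.79333544  0.65895774  0.25946449]
```

View pics/w1.png

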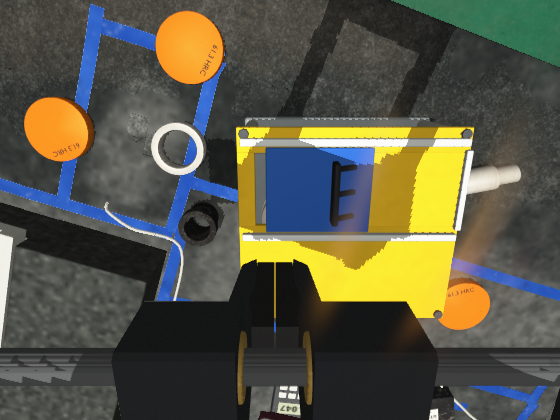

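The wrist view shows the guard's front edge from (237,127) to (475,127), rails at rows 143 and 237, the lip's -y face at column 332 over rows 162–226, the shutter's left edge at column 266 and the window's left edge at about column 254.

```bash
python3 - <<'E'
from h import *; import pickle
c=pickle.load(open("w1.pkl","rb"))
a=.331;G=np.array([[np.cos(a),-np.sin(a)],[np.sin(a),np.cos(a)]]);o=np.array([.502,.063])
for n,uv,z in [("cornerFR",(237,127.5),.095),("cornerFL",(475,127),.095),("cornerRL(near)",(444,318),.095),
 ("lip1",(332,163),.112),("lip2",(332,226),.112),("shutR1",(266,149),.0985),("shutR2",(266,231),.0985),
 ("winR1",(254,153),.095),("rail1 in",(350,148),.101),("rail2 in",(350,233.5),.101),("shutL",(374.5,150),.0985)]:
    p=ray(c,uv,z)[:2]; print(n,np.round(p,4),np.round(G.T@(p-o)*1000,1))
m=hsv(c,(20,120,60),(36,255,255)); m[330:]=0
m[:,480:]=0
P=np.array([ray(c,q[0],.095)[:2] for q in big(m)])*1000
print(cv2.boxPoints(cv2.minAreaRect(P.astype(np.float32))),cv2.minAreaRect(P.astype(np.float32)))
for px in (300,420): 
    col=c["img"][135:155,px]; print(px,col.astype(int).tolist())
E
```

```text
cornerFR [ 0.451  -0.0463] [-83.8 -86.8]
cornerFL [0.3922 0.125 ] [-83.7  94.3]
cornerRL(near) [0.5529 0.1806] [86.4 94.7]
lip1 [0.4507 0.0286] [-59.7 -15.9]
lip2 [0.4971 0.047 ] [ -9.8 -13.6]
shutR1 [ 0.4589 -0.0204] [-67.9 -64.8]
shutR2 [0.523 0.001] [ -0.2 -65.5]
winR1 [ 0.4654 -0.0281] [-64.2 -74.3]
rail1 in [0.4372 0.0396] [-68.9  -1. ]
rail2 in [0.502  0.0664] [1.1 3.3]
shutL [0.4327 0.0586] [-66.9  18.3]
[[391.6953   124.15822 ]
 [450.4167   -48.1186  ]
 [611.1091     6.654129]
 [552.3877   178.93094 ]] ((501.4021911621094, 65.40617370605469), (169.77069091796875, 182.0095977783203), 18.82191276550293)
300 [[53, 245, 252], [53, 245, 252], [58, 239, 250], [119, 158, 163], [230, 234, 233], [248, 250, 250], [165, 170, 168], [164, 170, 167], [163, 168, 166], [162, 167, 164], [158, 164, 163], [107, 132, 138], [65, 86, 91], [121, 62, 28], [137, 73, 37], [135, 71, 35], [134, 71, 36], [134, 72, 36], [134, 71, 35], [133, 71, 35]]
420 [[26, 133, 168], [27, 133, 168], [37, 129, 162], [84, 107, 114], [134, 138, 137], [157, 161, 160], [156, 161, 160], [156, 162, 159], [157, 162, 160], [156, 161, 160], [155, 159, 157], [125, 138, 142], [27, 133, 167], [28, 134, 168], [26, 133, 168], [27, 133, 169], [26, 132, 168], [26, 130, 165], [27, 138, 174], [29, 138, 175]]
```

>>> carry_out:
  series:
    - [[0, 0.33, 0.4], [0, 0, 0], 255]
    - [[0, 0, 0.8], [0, 0, 0], 255]
    - [[0, 0, 0.8], [0, 0, 0], 255]
    - [[0, 0, 0.8], [0, 0, 0], 255]
    - [[0, 0, 0.7], [0, 0, 0], 255]
    - [[0, 0, 0.4], [0, 0, 0], 255]
    - [[0, 0, 0.3], [0, 0, 0], 255]
    - [[0, 0, 0.2], [0, 0, 0], 255]
    - [[0, 0, 0], [0, 0, 0], 255]
    - [[0, 0, 0], [0, 0, 0], 255]

```text
t: 4.35
tool_pos: [0.4861, 0.0072, 0.1074]
orientation: [0.001, -0.165, 0.986, -0.0]
force: [-0.1, -0.3, -0.7]
width: 0.0003
```

```bash
python3 - <<'E'
from workcell import readout, viewer
from h import *
s=readout.get_state(); print(s["t"],s["tool_pos"],s["force"])
c=viewer.camera("side"); cv2.imwrite("pics/s1.png",cv2.resize(c["img"][150:290,170:350],None,fx=4,fy=4,interpolation=cv2.INTER_CUBIC))
E
```

```text
4.35 [0.48611006 0.00715324 0.10742079] [-0.14060249 -0.30780298 -0.69461885]
```

View pics/s1.png

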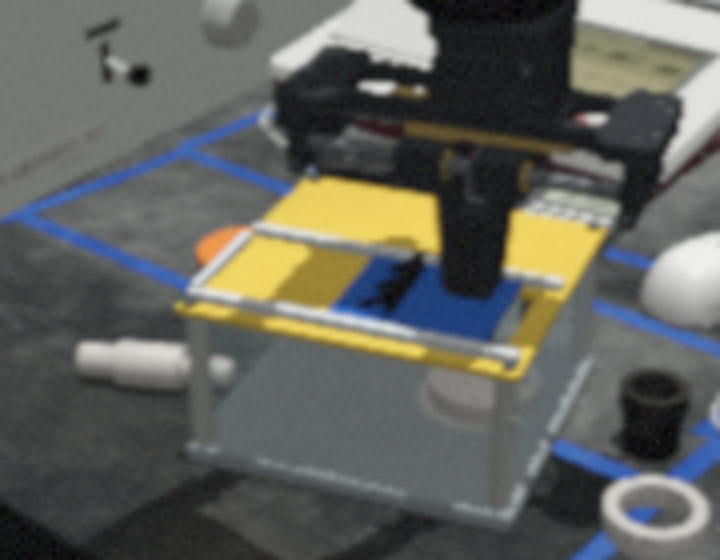

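The side view shows the closed fingertips between the rails just above the shutter (about (470,290) in the crop), clear of the lip at (400,280) on the +y side. Next I lower 3 mm and push along +y.

>>> carry_out:
  series:
    - [[0, 0, 0.1], [0, 0, 0], 255]
    - [[0, 0.1, 0], [0, 0, 0], 255]
    - [[0, 0.15, 0], [0, 0, 0], 255]
    - [[0, 0.15, 0], [0, 0, 0], 255]
    - [[0, 0.15, 0], [0, 0, 0], 255]
    - [[0, 0.15, 0], [0, 0, 0], 255]
    - [[0, 0.2, 0], [0, 0, 0], 255]
    - [[0, 0.2, 0], [0, 0, 0], 255]
    - [[0, 0.2, 0], [0, 0, 0], 255]
    - [[0, 0.2, 0], [0, 0, 0], 255]
    - [[0, 0.2, 0], [0, 0, 0], 255]
    - [[0, 0.2, 0], [0, 0, 0], 255]
    - [[0, 0.2, 0], [0, 0, 0], 255]
    - [[0, 0.2, 0], [0, 0, 0], 255]
    - [[0, 0.15, 0], [0, 0, 0], 255]
    - [[0, 0.1, 0], [0, 0, 0], 255]
    - [[0, 0.1, 0], [0, 0, 0], 255]
    - [[0, 0, 0], [0, 0, 0], 255]

```text
t: 6.2
tool_pos: [0.4595, 0.0828, 0.1037]
orientation: [-0.0, -0.165, 0.986, 0.0]
force: [0.6, -0.5, 1.7]
width: 0.0006
```

```bash
python3 - <<'E'
from workcell import readout, viewer
from h import *
s=readout.get_state(); p=s["tool_pos"]; print(s["t"],p,s["force"])
a=.3285;G=np.array([[np.cos(a),-np.sin(a)],[np.sin(a),np.cos(a)]]);o=np.array([.5014,.066])
print(G.T@(p[:2]-o)*1000, G.T@s["force"][:2])
c=viewer.camera("top"); cv2.imwrite("pics/t2.png",cv2.resize(c["img"][150:265,215:365],None,fx=5,fy=5,interpolation=cv2.INTER_CUBIC))
E
```

```text
6.2 [0.4594773  0.08277008 0.10372814] [ 0.56670618 -0.50395067  1.66956418]
[-34.27056269  29.39859398] [ 0.37381652 -0.65983588]
```

>>> carry_out:
  series:
    - [[0, 0.1, 0], [0, 0, 0], 255]
    - [[0, 0.1, 0], [0, 0, 0], 255]
    - [[0, 0, 0], [0, 0, 0], 255]

```text
t: 6.55
tool_pos: [0.4575, 0.0882, 0.1037]
orientation: [-0.0, -0.165, 0.986, 0.0]
force: [-0.0, -0.8, 0.5]
width: 0.0004
```

>>> carry_out:
  series:
    - [[0, 0.07, 0], [0, 0, 0], 255]
    - [[0, 0.07, 0], [0, 0, 0], 255]
    - [[0, 0, 0], [0, 0, 0], 255]

```text
t: 6.85
tool_pos: [0.4565, 0.0912, 0.1037]
orientation: [0.0, -0.165, 0.986, -0.001]
force: [1.7, -5.1, 0.3]
width: 0.0004
```

```bash
python3 - <<'E'
from workcell import readout, viewer
from h import *; import pickle
s=readout.get_state(); p=s["tool_pos"]; print(s["t"],p,s["force"])
a=.3285;G=np.array([[np.cos(a),-np.sin(a)],[np.sin(a),np.cos(a)]]);o=np.array([.5014,.066])
print(G.T@(p[:2]-o)*1000, G.T@s["force"][:2])
c=viewer.camera("wrist"); pickle.dump(c,open("w2.pkl","wb")); cv2.imwrite("pics/w2.png",c["img"])
E
```

```text
6.85 [0.45646484 0.09124771 0.1037262 ] [ 1.72479697 -5.06081253  0.33836902]
[-34.38684562  38.3947944 ] [-1.70062429e-04 -5.34665765e+00]
```

View pics/w2.png

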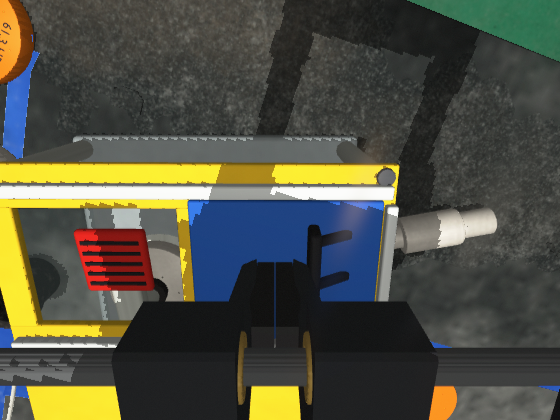

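The picture shows the window fully uncovered, with the red pad at (115,260). The shutter's left edge (column 378) is right at the cross bar (384), and the steady force is 5.3 N. One small extra push will confirm the stop.

>>> carry_out:
  series:
    - [[0, 0.05, 0], [0, 0, 0], 255]
    - [[0, 0, 0], [0, 0, 0], 255]
    - [[0, 0, 0], [0, 0, 0], 255]

```text
t: 7.2
tool_pos: [0.4564, 0.0914, 0.1037]
orientation: [0.0, -0.165, 0.986, -0.002]
force: [3.1, -10.4, -0.3]
width: 0.0002
```

>>> carry_out:
  series:
    - [[0, -0.2, 0], [0, 0, 0], 255]
    - [[0, -0.3, 0], [0, 0, 0], 255]
    - [[0, -0.2, -0.5], [0, 0, 0], 255]
    - [[0, -0.4, -0.5], [0, 0, 0], 255]
    - [[0, -0.5, 0], [0, 0, 0], 255]
    - [[0, -0.5, 0], [0, 0, 0], 255]
    - [[0, -0.4, 0], [0, 0, 0], 255]
    - [[0, -0.2, 0], [0, 0, 0], 255]
    - [[0, 0, 0], [0, 0, 0], 255]
    - [[0, 0, 0], [0, 0, 0], 255]

```text
t: 8.2
tool_pos: [0.4819, 0.0169, 0.1334]
orientation: [-0.0, -0.165, 0.986, 0.0]
force: [0.2, 0.8, -0.1]
width: 0.0006
```

```bash
python3 - <<'E'
from workcell import readout, viewer
from h import *; import pickle
s=readout.get_state(); p=s["tool_pos"]; print(s["t"],p,s["force"])
a=.3285;G=np.array([[np.cos(a),-np.sin(a)],[np.sin(a),np.cos(a)]]);o=np.array([.5014,.066])
print("tcp",G.T@(p[:2]-o)*1000)
c=viewer.camera("top")
for nm,c in(("w2",pickle.load(open("w2.pkl","rb"))),("top",c)):
    m=hsv(c,(0,150,60),(6,255,255))|hsv(c,(174,150,60),(180,255,255))
    if nm=="top": m[:190]=0;m[250:]=0;m[:,:240]=0;m[:,330:]=0
    b=big(cv2.morphologyEx(m,cv2.MORPH_CLOSE,np.ones((7,7)))); r=cv2.minAreaRect(b); q=ray(c,r[0],.083)[:2]; print(nm,"pad",r,G.T@(q-o)*1000)
c=viewer.camera("wrist"); pickle.dump(c,open("w3.pkl","wb")); cv2.imwrite("pics/w3.png",c["img"])
E
```

```text
8.2 [0.48187153 0.0168821  0.13344605] [ 0.18303972  0.75616059 -0.14653041]
tcp [-34.33082202 -40.19108951]
w2 pad ((114.0, 259.5), (61.0, 80.0), 90.0) [-33.77799845 -41.28187338]Traceback (most recent call last):
  File "<stdin>", line 10, in <module>
  File "h.py", line 9, in big
    return max(cv2.findContours(m,cv2.RETR_EXTERNAL,cv2.CHAIN_APPROX_NONE)[0],key=cv2.contourArea)
ValueError: max() iterable argument is empty
```

The pad measured from the wrist view is at (-33.8, -41.3) mm in the guard frame. The TCP is at (-34.3, -40.2), so it sits over the pad and the window centre. The top camera can't see the pad because the gripper hides it. Going down.

>>> carry_out:
  series:
    - [[0, -0.03, 0.4], [0, 0, 0], 255]
    - [[0, 0, 0.5], [0, 0, 0], 255]
    - [[0, 0, 0.4], [0, 0, 0], 255]
    - [[0, 0, 0.2], [0, 0, 0], 255]
    - [[0, 0, 0.1], [0, 0, 0], 255]
    - [[0, 0, 0.1], [0, 0, 0], 255]
    - [[0, 0, 0.1], [0, 0, 0], 255]
    - [[0, 0, 0.1], [0, 0, 0], 255]
    - [[0, 0, 0.1], [0, 0, 0], 255]
    - [[0, 0, 0], [0, 0, 0], 255]

```text
t: 9.25
tool_pos: [0.482, 0.0157, 0.074]
orientation: [-0.001, -0.165, 0.986, -0.0]
force: [-1.5, 0.4, 1.9]
width: 0.0005
```

>>> carry_out:
  series:
    - [[0, 0, 0.07], [0, 0, 0], 255]
    - [[0, 0, 0.07], [0, 0, 0], 255]
    - [[0, 0, 0], [0, 0, 0], 255]

```text
t: 9.55
tool_pos: [0.482, 0.0157, 0.0698]
orientation: [-0.001, -0.165, 0.986, -0.0]
force: [-3.0, -1.1, 3.7]
width: 0.0005
```

>>> carry_out:
  series:
    - [[0, 0, 0.05], [0, 0, 0], 255]
    - [[0, 0, 0.05], [0, 0, 0], 255]
    - [[0, 0, 0], [0, 0, 0], 255]

```text
t: 9.85
tool_pos: [0.482, 0.0156, 0.0681]
orientation: [-0.001, -0.165, 0.986, -0.0]
force: [-8.3, -1.5, 14.8]
width: 0.0004
```

>>> carry_out:
  series:
    - [[0, 0, 0.05], [0, 0, 0], 255]
    - [[0, 0, 0], [0, 0, 0], 255]
    - [[0, 0, 0], [0, 0, 0], 255]
    - [[0, 0, 0], [0, 0, 0], 255]

```text
t: 10.25
tool_pos: [0.4821, 0.0156, 0.068]
orientation: [-0.001, -0.165, 0.986, -0.0]
force: [-13.1, -1.1, 26.2]
width: -0.0001
```

Stop reached: z stays at 0.068 while the force rises to 26 N. Now I retract straight up.

>>> carry_out:
  series:
    - [[0, 0, -0.1], [0, 0, 0], 255]
    - [[0, 0, -0.2], [0, 0, 0], 255]
    - [[0, 0, -0.4], [0, 0, 0], 255]
    - [[0, 0, -0.6], [0, 0, 0], 255]
    - [[0, 0, -0.8], [0, 0, 0], 255]
    - [[0, 0, -0.8], [0, 0, 0], 255]
    - [[0, 0, -0.8], [0, 0, 0], 255]
    - [[0, 0, -0.8], [0, 0, 0], 255]
    - [[0, 0, -0.8], [0, 0, 0], 255]
    - [[0, 0, -0.4], [0, 0, 0], 255]
    - [[0, 0, 0], [0, 0, 0], 255]
    - [[0, 0, 0], [0, 0, 0], 255]

```text
t: 11.45
tool_pos: [0.4822, 0.0159, 0.2355]
orientation: [-0.0, -0.165, 0.986, 0.0]
force: [0.2, -0.1, -0.3]
width: 0.0004
```

```bash
python3 - <<'E'
from workcell import readout, viewer
from h import *; import pickle
s=readout.get_state(); p=s["tool_pos"]; print(s["t"],p,s["force"])
a=.3285;G=np.array([[np.cos(a),-np.sin(a)],[np.sin(a),np.cos(a)]]);o=np.array([.5014,.066])
c=viewer.camera("wrist"); cv2.imwrite("pics/w3.png",c["img"])
m=hsv(c,(0,150,40),(6,255,255))|hsv(c,(174,150,40),(180,255,255))
r=cv2.minAreaRect(big(cv2.morphologyEx(m,cv2.MORPH_CLOSE,np.ones((7,7))))); print(r)
for z in(.068,.083): print("pad",z,G.T@(ray(c,r[0],z)[:2]-o)*1000)
for z in(.068,.083): print("pad expected px",z,proj(c,[*(G@[-.035,-.041]+o),z]))
print("lip expected px",proj(c,[*(G@[-.035,.0525]+o),.112]))
E
```

```text
11.45 [0.48219885 0.01590939 0.23545759] [ 0.24568014 -0.12987966 -0.31043331]
((274.5, 181.5), (39.0, 39.0), 90.0)
pad 0.068 [-35.67541483 -41.64328895]
pad 0.083 [-39.56377762 -41.65258234]
pad expected px 0.068 [275.2428835  182.26057493]
pad expected px 0.083 [275.27667983 186.86480209]
lip expected px [399.60465969 197.37825781]
```

View pics/w3.png

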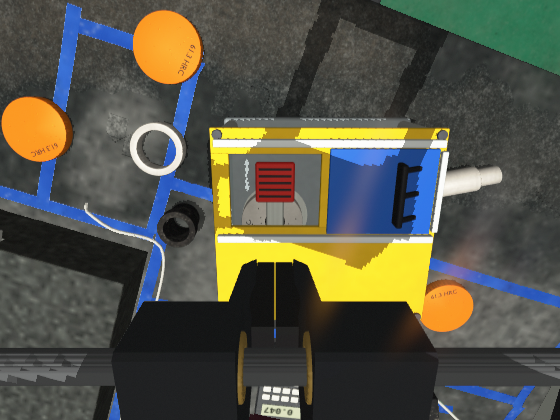

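The shutter is open: its lip face is at about (397,195), against (400,197) expected. The pad's centre is at (274,181), which matches the down height (182 expected, 187 if raised). The ring (157,150), loupe (181,221) and shaft (475,181) look undisturbed. Handing in.

```bash
python3 -c "
from workcell import bot
print(bot.job_done())"
```

```text
the job is handed in; nothing more can be done
None
```

I pushed the shutter open to its stop by the lip, then pressed the lever pad down to its stop through the uncovered window. I retracted and handed the job in at about 11.5 s; it reports no verdict.

- **Shutter:** at the stop, force rose from 5 N to about 11 N with almost no further movement. After retracting, the lip was within about 3 px of its fully open position.
- **Lever:** the fingertips held at 0.068 m, the pad's stop height, while force rose from 15 N to 26 N. In the last picture the pad matched the lowered height, at row 181.5 against 182.3 expected (186.9 if raised).
- **Loose parts:** the ring, loupe and shaft looked undisturbed in the last wrist picture. I did not measure their positions, and I did not check the test block separately.
- **Guard:** no reading suggested touching it. The 13 N sideways force while pressing at the stop looked like friction on the pad, because the fingers were more than 10 mm clear of the window edges. I did not check that further.
- **Failed check:** the top camera could not confirm the pad position because the gripper hid it, so that rests on the wrist camera alone.

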